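# Shim the slack battery hold-down

## Task

The hold-down pad over the battery has slack under it. Pull the gate bar's knob out to its stop, take the tapered shim by its fin and slide it, thin end first and straight away from the gate, along the battery top under the pad until it drags firmly and just lifts the sprung pad (a millimetre or so to three; do not ram it in), then let go and push the knob fully home so that the bar closes behind the shim. Leave the other loose things on the bench where they are.

Things in the scene. Friction and masses are not known exactly. Their poses are not given: they have to be found in the camera images.
- cradle: blue steel battery cradle fixed to the bench, 230 x 210 mm. Origin: centre of its underside, on the bench; +x is the way the shim is slid in (away from the robot, within 18 degrees), +y the knob's side. A bridge over the battery at x = 25 to 55 mm, posts at y = +-95 mm, is 192 mm high over its bolts. The gate's guide post, x = -106 to -78, y = 85 to 109 mm, is 159 mm high
- battery: grey box battery, 200 (x) x 166 (y) x 125 mm high, fixed in the cradle, centred, same axes. Origin: centre of its underside; flat top 125 mm above the origin, 132.5 to 136 mm above the bench (varies). Two brass terminals stand 18 mm high on it at x = 80, y = +-60 mm
- pad: dark steel hold-down pad, 30 (x) x 70 (y) x 12 mm, on springs under the bridge. Origin: centre of its underside, at x = 40, y = 0, z = 142.5 mm in the cradle frame at rest, 6.5 to 10 mm above the battery top. It moves only straight up: starts to lift at about 2 N, then 2.5 N more per mm. A shim lifting it 1 to 3 mm drags with roughly 8 to 20 N
- gate (a joint): gate bar, steel, 10 mm wide (x), 14 mm high, crossing in front of the pad at x = -92 mm in the cradle frame, 137.5 to 151.5 mm above the bench. Value in m: 0 = fully home (bar end at y = -30 mm, in the shim's way), 0.075 = out at its stop (bar end at y = 45 mm, way clear). Slides along the cradle's y with about 3 N friction; stays where left; starts at 0 to 0.012
- knob (a point): centre of the gate bar's black round knob, 32 mm in diameter, 28 mm long, axis along the cradle's y; it moves with the bar: x = -92, y = 138 mm + gate, z = 144.5 mm in the cradle frame. Can be pinched from above across its diameter (along the cradle's x) and pushed on its outer end face
- shim: loose tapered steel shim, 140 x 36 mm, 130 to 240 g, upright dark fin on its thick end. Origin: underside, below the fin; +x points to the thin tip. Flat underside; 3 mm thick at the tip, 1 mm more each 10 mm, up to 13 mm at 100 mm from the tip and on to the heel. Fin: x = -20 to 16 mm, 14 mm thick (y), top 58 mm above the underside. Starts flat on the bench, right of the cradle
- shim_tip (a point): middle of the shim's thin tip at the underside, x = +118 mm in the shim frame
- shim_heel (a point): middle of the shim's thick end at the underside, x = -22 mm in the shim frame
- wrench: loose steel wrench 180 mm long, leave alone; origin under its middle
- strip: loose flat steel strip 150 x 36 x 6 mm without a fin, not the shim, leave alone; origin under its middle
- screwdriver: loose screwdriver 200 mm long, leave alone; origin under its middle
- jar: loose pale jar, 64 mm in diameter, 85 mm high, leave alone; origin under its middle
- socket: loose upright steel socket, 36 mm in diameter, 60 mm high, leave alone; origin under its middle
There are look-alikes about, which are no part of the job. Of the things like the shim, leave any that is red; of the rest the larger one is meant.

How it is judged:
By the outcome, as a careful person would: the job done as asked, in the order asked, and still so for the second after the job is handed in, with the robot touching nothing.
It also fails if it takes over 72 s, if anything falls off the work surface, if the arm or the gripper's body presses on something with over 40 N, if the wrist force passes 120 N, or if a joint passes its speed limit or range.

## Robot

A 7-joint arm with a two-finger parallel gripper is mounted at the origin on the work surface. World frame = base frame: x ahead of the robot, y to its left, z up, the work surface at z = 0. Lengths are in m, angles in rad, forces in N, time in s.
With the tool pointing down it reaches from about 0.4 to 0.85 m from the base axis. Payload 10.4 kg.
Tool frame: the origin (TCP) lies midway between the tips of the shut fingers; the grasp point (between the pads) lies 19 mm behind it; z points along the fingers, x is the direction in which the jaws open and shut, and the axes are right-handed (so a half turn about z gives the same grasp; the last joint's range is limited). The gripper opens to 85 mm and grips with 20 to 120 N. Pads are 22 mm wide; open, the fingers measure 114 mm over their backs; the gripper's body (76 mm by 85 mm) begins 54 mm behind the grasp point. The pads swing forward as they close: fully open they stand 13 mm farther back than shut.
Start: joints at [-1.369, 0.332, -0.065, 1.46, 0.022, 1.35, -0.088], TCP at [0.139, 0.609, 0.231] pointing down, gripper open.
Joint ranges: [-2.6, 2.6], [-0.5, 2.12], [-1.47, 1.34], [0.16, 2.42], [-1.27, 4.41], [0.06, 2.06], [-2.6, 2.6]. Speed limits (rad/s): [2.22, 2.22, 2.79, 2.79, 3.14, 3.14, 3.14].

## Interface

Orientations are given as a unit quaternion [x, y, z, w].
In Python, from workcell import telemetry, eyes, order gives the robot as it stands.
- The arm moves only by the tool servo_tool, never from a script. Its argument "deltas" is a list of rows, each a list of 3 entries, a list of its own where there are three numbers: the shift along the tool's x, y, z in cm, then the turn about the tool's z in rad, then the finger opening in cm, from 0 to 8.54. A call has 1 to 12 rows; each row shifts and turns the pose as measured when the row begins, along the tool's axes as they then stand; what a row does not reach is not made up. A row lasts 1/12 s, in which the tool goes at most 41.7 mm and 7.16 degrees, less where a joint would pass 70% of its speed; a pose out of reach is approached as far as the arm can. A call is refused whole if a number of a shift passes 4.17 or a number of a turn 0.125, either way. A call with a gripper value outside its range is refused whole. The fingers move at their own pace and stop on an object; "force" is the grip in N (left out, the last holds). Time passes only in rows, so rows that do not move let the fingers close. It gives the time, the measured TCP pose, the force and the opening at its end, in the units of the state.
- telemetry.get_obs(): the state, without advancing time (a new reading comes with each control period).
- eyes.camera(name): name is "scene" or "top" or "wrist"; returns (picture, depth): 400x640x3 uint8, blue, green, red; 400x640 float32, m along the optical axis (not along the pixel's ray), 0 where there is no reading.
- eyes.calibration(name): a dict with "fx", "fy", "cx", "cy" (pixels), "distortion" ([k1, k2, p1, p2, k3] as OpenCV has them; the pictures are not rectified), "rvec" (rotation vector, rad) and "tvec" (3), from world to camera coordinates, as OpenCV has them. Camera axes: x right, y down, z forward; pixel columns grow to the right and rows downward; lengths in m; the calibration is good to about 2 mm. A picture is of the moment at which its call begins: read the wrist's pose just before it. calibration takes no time and is no camera call; for the wrist camera it gives the pose at the moment of the call.
- order.hand_in(): hands the job in, once; it reports no verdict.
The state is a dict: "clock": time; "joint_pos": joint angles; "joint_velocities": joint speeds; "tau": joint torques, N m; "position": TCP position; "ee_rot": TCP orientation; "ft_force": force on the tool from outside, world axes, zero at the start; "torque": the same for the moment, N m; "grip_width": opening from 0.0 (shut) to 1.0 (fully open).
Only numpy, scipy, OpenCV 4.12 (cv2) and the standard library are available. Lean on these libraries where they do the work, as an engineer would, in place of code of your own. Each camera call takes 0.05 s, during which the arm holds its last target. There are 200 camera calls.

## Working session

There is one attempt and no reset: what is moved stays moved. The work goes in short steps, Python scripts to look and compute and a tool call to move; the robot and the scene stay as the last step left them, time stands still between calls to the robot, and variables do not carry over. Pictures are saved under pics/ and viewed, about 8 in all and at most 12, crops included, and the job is handed in when it is done.

Besides the shell and the picture viewer there is one more tool, called after ">>>" by a JSON object that holds its "method" and its "body". servo_tool: Moves the arm, as the interface text tells. Its arguments: {"type":"object","properties":{"deltas":{"type":"array"},"force":{"type":"number"}},"required":["deltas"]}

```bash
ls; mkdir -p pics; cat > h.py <<'E'
import numpy as np,cv2
from workcell import telemetry,eyes,order
from scipy.spatial.transform import Rotation as R
def cal(n):
    c=eyes.calibration(n);K=np.array([[c['fx'],0,c['cx']],[0,c['fy'],c['cy']],[0,0,1]]);D=np.array(c['distortion'],float)
    Rm=cv2.Rodrigues(np.array(c['rvec'],float))[0];t=np.array(c['tvec'],float).ravel();return K,D,Rm,t
def grab(n,f):
    c=cal(n);p,d=eyes.camera(n);cv2.imwrite(f'pics/{f}.png',p);np.savez(f'pics/{f}.npz',p=p,d=d,K=c[0],D=c[1],R=c[2],t=c[3]);return p,d,c
def load(f):
    z=np.load(f'pics/{f}.npz');return z['p'],z['d'],(z['K'],z['D'],z['R'],z['t'])
def ray(c,uv):
    K,D,Rm,t=c;q=cv2.undistortPoints(np.array(uv,float).reshape(-1,1,2),K,D).reshape(-1,2)
    return np.c_[q,np.ones(len(q))]
def onplane(c,uv,z):
    r=ray(c,uv)@c[2];o=-c[2].T@c[3];s=(z-o[2])/r[:,2];return o+r*s[:,None]
def pts(d,c,m):
    v,u=np.nonzero(m&(d>0));r=ray(c,np.c_[u,v]);return (r*d[v,u][:,None]-c[3])@c[2]
def proj(c,P):
    return cv2.projectPoints(np.array(P,float).reshape(-1,1,3),cv2.Rodrigues(c[2])[0],c[3],c[0],c[1])[0].reshape(-1,2)
def st():
    o=telemetry.get_obs();print('t',o['clock'],'p',np.round(o['position'],4),'q',np.round(o['ee_rot'],4),'f',np.round(o['ft_force'],1),'g',np.round(o['grip_width'],3));return o
E
python3 - <<'E'
from h import *
o=st();print(R.from_quat(o['ee_rot']).as_matrix().round(3))
a=grab('top','top0');b=grab('scene','sc0')
for x in(a,b):print(-x[2][2].T@x[2][3],x[2][2][2])
E
```

```text
pics
t 0.0 p [0.1393 0.6089 0.2305] q [ 7.820e-01  6.233e-01 -5.000e-04  5.000e-04] f [-0.6 -0.1 -0.8] g 1.001
[[ 0.223  0.975 -0.   ]
 [ 0.975 -0.223 -0.001]
 [-0.001  0.    -1.   ]]
[ 0.23141802 -0.07635878  1.47548443] [ 0.20258444  0.01778371 -0.97910331]
[ 1.04733003 -0.01052872  0.95750155] [-0.526035   -0.03454488 -0.84976104]
```

View pics/top0.png

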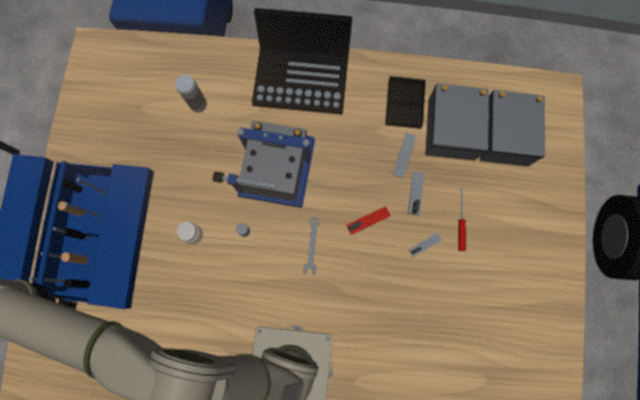

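View pics/sc0.png

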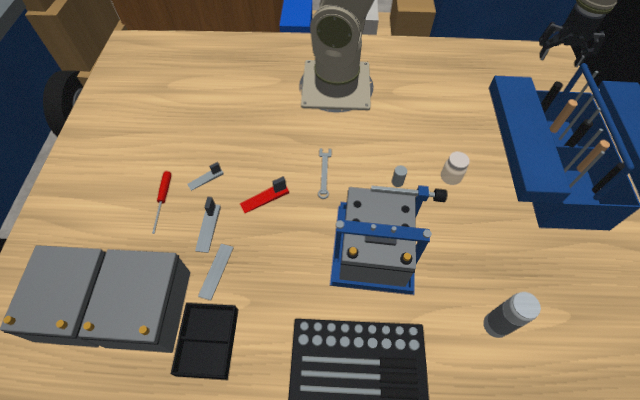

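Top view: the cradle is at (275,170) and its knob at (218,177). Shim-like things are red finned (368,220), small grey finned (425,245), larger grey finned (416,193) and the finless strip (404,155). The larger grey finned one fits: it isn't red, and it's the larger of the rest. I'll confirm that in a crop and measure.

```bash
python3 - <<'E'
from h import *
pt,dt,ct=load('top0');ps,ds,cs=load('sc0')
a=cv2.resize(pt[90:270,210:480],None,fx=2.9,fy=2.9,interpolation=cv2.INTER_CUBIC)[:, :790]
cv2.imwrite('pics/c1.png',a[:560])
b=cv2.resize(ps[150:310,140:460],None,fx=2.5,fy=2.5,interpolation=cv2.INTER_CUBIC);cv2.imwrite('pics/c2.png',b)
for n,d,c in(('top',dt,ct),('sc',ds,cs)):
    m=np.ones(d.shape,bool);P=pts(d,c,m);print(n,(d>0).mean())
    q=P[(P[:,0]>.3)&(P[:,0]<.9)&(abs(P[:,1])<.5)]
    bench=q[abs(q[:,2])<.02];print('bench z',np.median(bench[:,2]),bench[:,2].std())
    # battery top
    v,u=np.nonzero(d>0);
    k=(P[:,2]>.125)&(P[:,2]<.145)&(P[:,0]>.3)&(P[:,0]<.85)&(P[:,1]>-.15)&(P[:,1]<.25)
    B=P[k];print('bat',len(B),np.median(B,0),cv2.minAreaRect(B[:,:2].astype(np.float32)))
    # colours sanity: world coordinates of key pixels
print('top pix',onplane(ct,[[218,177],[416,193],[425,245],[368,220]],0.0).round(3))
# shim by height/colour in both views
for n,p,c,box in(('top',pt,ct,(400,160,435,222)),('sc',ps,cs,(190,190,225,256))):
    hsv=cv2.cvtColor(p,cv2.COLOR_BGR2HSV);x0,y0,x1,y1=box
    m=np.zeros(p.shape[:2],np.uint8);m[y0:y1,x0:x1]=((hsv[...,1]<70)[y0:y1,x0:x1])*255
    k,l,s,ce=cv2.connectedComponentsWithStats(m)
    for i in range(1,k):
        if s[i,4]>40: 
            v,u=np.nonzero(l==i);W=onplane(c,np.c_[u,v],.010);r=cv2.minAreaRect(W[:,:2].astype(np.float32));print(n,s[i],np.round(r[0],4),np.round(r[1],4),round(r[2],2),p[v,u].mean(0).round())
E
```

```text
top 0.995921875
bench z -0.0012152469732274172 0.004192570265905306
bat 2880 [0.59115441 0.11189384 0.1315767 ] ((0.6081207394599915, 0.1261177361011505), (0.22707341611385345, 0.20796529948711395), 85.74455261230469)
sc 0.99604296875
bench z 0.0008226354705896036 0.003197351465146669
bat 4208 [0.59821109 0.11315219 0.13350161] ((0.6156007051467896, 0.1263372004032135), (0.22440344095230103, 0.20327508449554443), 82.57500457763672)
top pix [[ 0.559  0.295  0.   ]
 [ 0.572 -0.338  0.   ]
 [ 0.41  -0.377  0.   ]
 [ 0.47  -0.193  0.   ]]
top [400 160   9  18 121] [ 0.6455 -0.2926] [0.057  0.0257] 3.91 [122. 121. 119.]
top [408 171  17  45 542] [ 0.5709 -0.3351] [0.04   0.1411] 87.28 [109. 110. 109.]
sc [195 197  26  56 736] [ 0.5626 -0.3341] [0.1684 0.0442] 0.22 [131. 128. 123.]
sc [216 244   9  12  83] [ 0.6377 -0.2877] [0.0314 0.0213] 2.91 [155. 153. 147.]
```

View pics/c1.png

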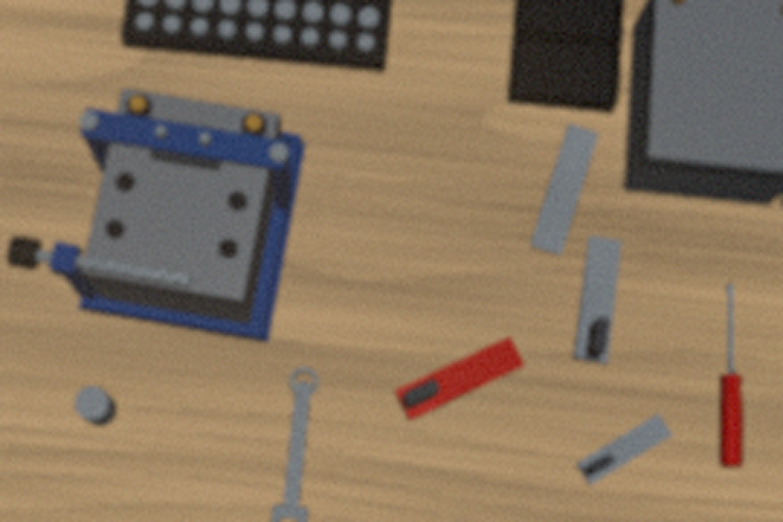

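View pics/c2.png

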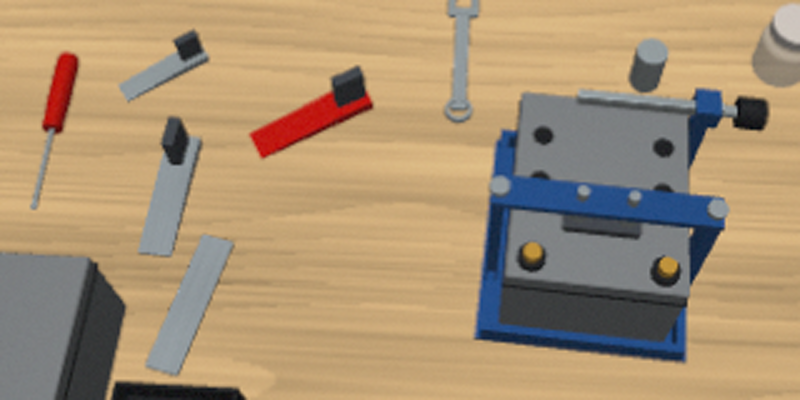

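The crops confirm it: the shim is the longer grey one, with its fin at the near end (c1 598,335; c2 175,140), and its thin tip points away from the robot. Next, the cradle pose from bolts, terminals and knob in both views.

```bash
python3 - <<'E'
from h import *
pt,dt,ct=load('top0');ps,ds,cs=load('sc0')
def cen(p,box,f):
    x0,y0,x1,y1=box;s=p[y0:y1,x0:x1];hsv=cv2.cvtColor(s,cv2.COLOR_BGR2HSV).astype(int);v,u=np.nonzero(f(hsv));return [u.mean()+x0,v.mean()+y0],len(u)
br=lambda h:(h[...,0]>12)&(h[...,0]<32)&(h[...,1]>120)&(h[...,2]>110)
bl=lambda h:(h[...,2]<60)
wh=lambda h:(h[...,1]<90)&(h[...,2]>110)
def tri(a,b):
    A=[];o=[]
    M=np.zeros((3,3));v=np.zeros(3)
    L=[]
    for c,uv in((ct,a),(cs,b)):
        r=(ray(c,[uv])@c[2])[0];r/=np.linalg.norm(r);q=-c[2].T@c[3];Pm=np.eye(3)-np.outer(r,r);M+=Pm;v+=Pm@q;L.append((Pm,q))
    x=np.linalg.solve(M,v);return x,[np.linalg.norm(Pm@(x-q)) for Pm,q in L]
T={}
for n,bt,bs,f in(('termL',(250,118,265,132),(400,249,414,264),br),('termR',(290,124,305,139),(345,242,360,258),br),
  ('knob',(210,168,225,185),(431,187,449,204),bl),('boltL',(236,127,246,137),(421,228,433,239),wh),('boltR',(301,137,312,148),(334,219,346,230),wh)):
    a,na=cen(pt,bt,f);b,nb=cen(ps,bs,f);x,e=tri(a,b);T[n]=x;print(n,np.round(a,1),na,np.round(b,1),nb,x.round(4),np.round(e,4))
for a,b in(('termR','termL'),('boltR','boltL')):
    d=T[b]-T[a];print(np.linalg.norm(d[:2]),np.degrees(np.arctan2(-d[0],d[1])),((T[a]+T[b])/2).round(4))
# fin: dark blob in box with heights
for n,p,d,c,box in(('top',pt,dt,ct,(405,190,425,218)),('sc',ps,ds,cs,(200,190,220,220))):
    m=np.zeros(d.shape,bool);x0,y0,x1,y1=box;m[y0:y1,x0:x1]=p.max(2)[y0:y1,x0:x1]<75
    v,u=np.nonzero(m);P=pts(d,c,m);print(n,m.sum(),[u.min(),v.min(),u.max(),v.max()],P.min(0).round(3),P.max(0).round(3));H=P[P[:,2]>.05]
    if len(H)>5:print(len(H),cv2.minAreaRect(H[:,:2].astype(np.float32)))
    # plate fit
    hsv=cv2.cvtColor(p,cv2.COLOR_BGR2HSV)
E
```

```text
termL [257. 125.] 21 [406.9 255.9] 39 [0.6936 0.1671 0.1487] [0.0003 0.0003]
termR [296.9 131.7] 20 [352.5 250. ] 44 [0.6848 0.0475 0.1486] [0.0001 0.0001]
knob [217.7 176.7] 62 [439.9 195.3] 135 [0.5281 0.2604 0.1428] [0.0001 0.0001]
boltL [239.6 130.3] 48 [426.8 232.3] 64 [0.6569 0.2049 0.1948] [0.0007 0.0007]
boltR [305.4 141.3] 28 [338.8 223.7] 64 [0.6437 0.0152 0.1933] [0.0012 0.0012]
0.11996037025355154 -4.215969615603095 [0.6892 0.1073 0.1487]
0.19013465418373962 -3.9904406102609413 [0.6503 0.1101 0.194 ]
top 67 [np.int64(412), np.int64(201), np.int64(418), np.int64(213)] [ 0.504 -0.336  0.012] [ 0.537 -0.325  0.062]
37 ((0.5199565291404724, -0.3308309316635132), (0.010067076422274113, 0.030591322109103203), 86.48368072509766)
sc 97 [np.int64(205), np.int64(198), np.int64(214), np.int64(215)] [ 0.51  -0.338  0.015] [ 0.544 -0.324  0.061]
32 ((0.525406002998352, -0.33045902848243713), (0.011028822511434555, 0.03211836516857147), 82.67042541503906)
```

```bash
cat >> h.py <<'E'
Y0=np.radians(-4.05);CO=np.array([.610,.113,0]);CR=R.from_euler('z',Y0).as_matrix()
def cw(x,y,z): return CO+CR@np.array([x,y,z])
def plan(target,yaw,n,nrot=None):
    "rows from the measured pose to target TCP and tool-x yaw (deg), n equal rows, turn within nrot"
    o=st();p=np.array(o['position']);M=R.from_quat(o['ee_rot']).as_matrix();y=np.arctan2(M[1,0],M[0,0])
    dy=(np.radians(yaw)-y+np.pi)%(2*np.pi)-np.pi;nrot=nrot or n;d=(np.array(target)-p)/n
    print('delta',(d*n).round(4),'turn',round(-dy,3))
    for i in range(n):
        tx=np.array([np.cos(y),np.sin(y),0]);ty=np.array([np.sin(y),-np.cos(y),0]);t=-dy/nrot if i<nrot else 0
        print([[round(float(v)*100,2) for v in(d@tx,d@ty,-d[2])],round(t,3)]);y-=t
E
python3 - <<'E'
from h import *
plan([.528,.2604,.20],-4.05,18,12)
E
```

```text
t 0.1 p [0.1393 0.6089 0.2306] q [ 7.819e-01  6.234e-01 -5.000e-04  4.000e-04] f [ 0.2 -0.5  0.3] g 0.994
delta [ 0.3887 -0.3485 -0.0306] turn 1.417
[[-1.41, 2.54, 0.17], np.float64(0.118)]
[[-1.1, 2.68, 0.17], np.float64(0.118)]
[[-0.77, 2.8, 0.17], np.float64(0.118)]
[[-0.44, 2.87, 0.17], np.float64(0.118)]
[[-0.1, 2.9, 0.17], np.float64(0.118)]
[[0.24, 2.89, 0.17], np.float64(0.118)]
[[0.58, 2.84, 0.17], np.float64(0.118)]
[[0.91, 2.75, 0.17], np.float64(0.118)]
[[1.23, 2.63, 0.17], np.float64(0.118)]
[[1.53, 2.46, 0.17], np.float64(0.118)]
[[1.81, 2.27, 0.17], np.float64(0.118)]
[[2.07, 2.04, 0.17], np.float64(0.118)]
[[2.29, 1.78, 0.17], 0]
[[2.29, 1.78, 0.17], 0]
[[2.29, 1.78, 0.17], 0]
[[2.29, 1.78, 0.17], 0]
[[2.29, 1.78, 0.17], 0]
[[2.29, 1.78, 0.17], 0]
```

>>> {"method": "servo_tool", "body": {"deltas": [[[-1.4,2.5,0],0.118,8.5],[[-1.1,2.7,0],0.118,8.5],[[-0.8,2.8,0],0.118,8.5],[[-0.4,2.9,0],0.118,8.5],[[-0.1,2.9,0],0.118,8.5],[[0.2,2.9,0],0.118,8.5],[[0.6,2.8,0],0.118,8.5],[[0.9,2.8,0],0.118,8.5],[[1.2,2.6,0],0.118,8.5],[[1.5,2.5,0],0.118,8.5],[[1.8,2.3,0],0.118,8.5],[[2.1,2.0,0],0.118,8.5]], "force": 60}}

```text
clock: 1.1
position: [0.3951, 0.3619, 0.2247]
ee_rot: [0.998, -0.06, -0.004, 0.004]
ft_force: [0.4, 0.3, 0.5]
grip_width: 0.994
```

```bash
python3 - <<'E'
from h import *
plan([.528,.2604,.20],-4.05,6)
E
```

```text
t 1.1 p [0.3951 0.3619 0.2247] q [ 0.9982 -0.0602 -0.0039  0.0039] f [0.4 0.3 0.5] g 0.994
delta [ 0.1329 -0.1015 -0.0247] turn -0.05
[[2.4, 1.41, 0.41], np.float64(-0.008)]
[[2.39, 1.43, 0.41], np.float64(-0.008)]
[[2.38, 1.45, 0.41], np.float64(-0.008)]
[[2.37, 1.47, 0.41], np.float64(-0.008)]
[[2.35, 1.49, 0.41], np.float64(-0.008)]
[[2.34, 1.51, 0.41], np.float64(-0.008)]
```

>>> {"method": "servo_tool", "body": {"deltas": [[[2.8,1.6,0.3],-0.01,8.5],[[2.8,1.6,0.3],-0.01,8.5],[[2.8,1.7,0.3],-0.01,8.5],[[2.8,1.7,0.3],-0.01,8.5],[[1.4,1.1,0.3],-0.01,8.5],[[0.8,0.6,0.3],0,8.5],[[0,0,0],0,8.5]]}}

```text
clock: 1.68
position: [0.5276, 0.2522, 0.2042]
ee_rot: [0.999, -0.043, -0.004, 0.006]
ft_force: [1.1, 0.6, 0.3]
grip_width: 0.998
```

```bash
python3 - <<'E'
from h import *
plan([.528,.2604,.1255],-4.05,4)
p,d,c=grab('wrist','w1')
m=p.max(2)<60;P=pts(d,c,m);k=(P[:,2]>.13)&(P[:,2]<.17)&(abs(P[:,0]-.53)<.05)&(abs(P[:,1]-.26)<.06);print(k.sum(),P[k].min(0),P[k].max(0))
E
```

```text
t 1.6833 p [0.5276 0.2522 0.2042] q [ 0.999  -0.0434 -0.0041  0.0056] f [1.1 0.6 0.3] g 0.998
delta [ 0.0004  0.0082 -0.0787] turn -0.016
[[-0.01, -0.21, 1.97], np.float64(-0.004)]
[[-0.01, -0.21, 1.97], np.float64(-0.004)]
[[-0.01, -0.21, 1.97], np.float64(-0.004)]
[[-0.0, -0.21, 1.97], np.float64(-0.004)]
2606 [0.51365415 0.2000734  0.13006761] [0.56043861 0.27454011 0.1611548 ]
```

View pics/w1.png

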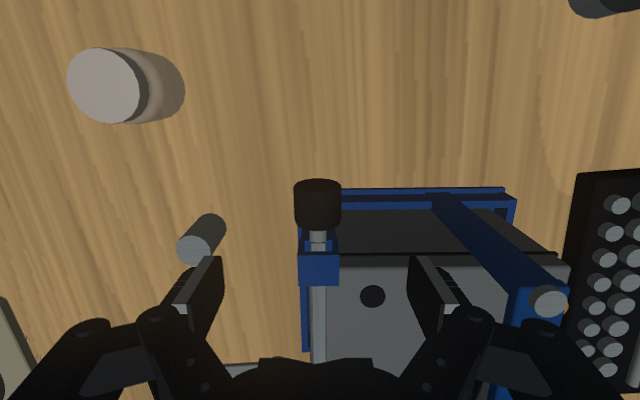

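The wrist view shows the knob at (317,203), midway between the jaws and with both sides clear. I'll descend, pinch and check.

>>> {"method": "servo_tool", "body": {"deltas": [[[0,-0.8,1.0],-0.015,8.5],[[0,0,2.2],0,8.5],[[0,0,2.2],0,8.5],[[0,0,1.5],0,8.5],[[0,0,0.8],0,8.5],[[0,0,0],0,2.5],[[0,0,0],0,2.5],[[0,0,0],0,2.5],[[0,0,0],0,2.5],[[0,0,0],0,2.5]], "force": 60}}

```text
clock: 2.57
position: [0.5305, 0.2755, 0.1272]
ee_rot: [1.0, -0.026, 0.007, 0.0]
ft_force: [-0.8, 2.2, -17.7]
grip_width: 0.338
```

```bash
python3 - <<'E'
from h import *
plan(cw(-.092,.138+.075,.1255),-4.05,4)
E
```

```text
t 2.5667 p [0.5305 0.2755 0.1272] q [ 0.9996 -0.0264  0.0074  0.    ] f [ -0.8   2.2 -17.7] g 0.338
delta [ 0.0028  0.0564 -0.0017] turn 0.018
[[-0.0, -1.41, 0.04], np.float64(0.004)]
[[-0.01, -1.41, 0.04], np.float64(0.004)]
[[-0.02, -1.41, 0.04], np.float64(0.004)]
[[-0.02, -1.41, 0.04], np.float64(0.004)]
```

```bash
python3 - <<'E'
from h import *
st();p,d,c=grab('scene','s2');q,_,_=grab('wrist','w2');st()
a=cv2.resize(p[150:270,380:500],(500,500),interpolation=cv2.INTER_CUBIC);b=cv2.resize(q,(300,188))
cv2.imwrite('pics/v2.png',np.hstack([a,cv2.copyMakeBorder(b,0,312,0,0,cv2.BORDER_CONSTANT)]))
E
```

```text
t 2.5667 p [0.5305 0.2755 0.1272] q [ 0.9996 -0.0264  0.0074  0.    ] f [ -0.8   2.2 -17.7] g 0.338
t 2.6667 p [0.53   0.2756 0.1271] q [ 9.996e-01 -2.630e-02  6.900e-03  1.000e-04] f [ 19.9   0.3 -12.8] g 0.345
```

View pics/v2.png

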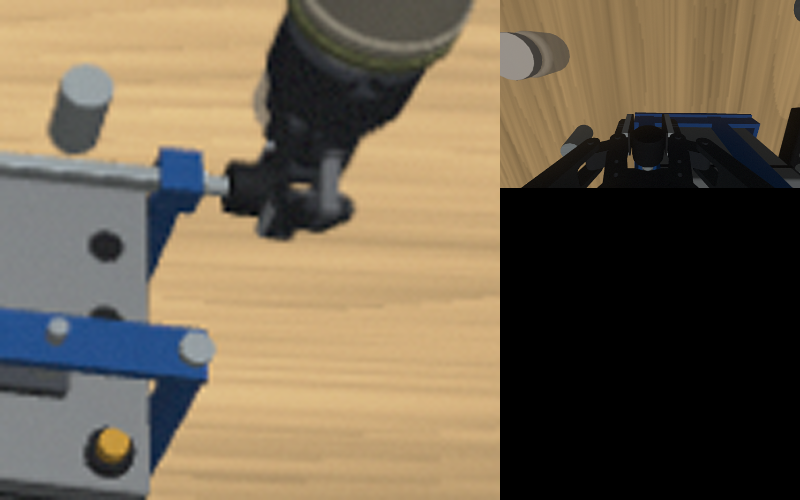

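The scene view (knob at about 245,190) shows the pads holding the outer part of the knob. I'll pull out gently.

>>> {"method": "servo_tool", "body": {"deltas": [[[0,-0.7,0],0,2.5],[[0,-1.0,0],0,2.5],[[0,-1.0,0],0,2.5],[[0,-1.0,0],0,2.5],[[0,-0.7,0],0,2.5]]}}

```text
clock: 3.08
position: [0.5335, 0.3173, 0.127]
ee_rot: [1.0, -0.029, 0.007, 0.003]
ft_force: [3.4, -3.2, -6.1]
grip_width: 0.346
```

>>> {"method": "servo_tool", "body": {"deltas": [[[0,-0.8,0],0,2.5],[[0,-0.8,0],0,2.5],[[0,-0.6,0],0,2.5],[[0,-0.6,0],0,2.5],[[0,-0.5,0],0,2.5]]}}

```text
clock: 3.5
position: [0.5359, 0.3487, 0.1265]
ee_rot: [1.0, -0.03, 0.006, 0.008]
ft_force: [-11.9, -37.6, 12.7]
grip_width: 0.345
```

The stop shows up as a jump to -38 N at about 73 mm of travel. I'll release, rise and check.

>>> {"method": "servo_tool", "body": {"deltas": [[[0,0,0],0,2.5],[[0,0,0],0,8.5],[[0,0,0],0,8.5],[[0,0,0],0,8.5],[[0,0,-0.8],0,8.5],[[0,0,-2.0],0,8.5],[[0,0,-2.5],0,8.5],[[0,0,-2.0],0,8.5],[[0,0,-1.0],0,8.5]]}}

```text
clock: 4.25
position: [0.5323, 0.3569, 0.2162]
ee_rot: [1.0, -0.027, 0.005, 0.004]
ft_force: [0.4, -0.4, 0.5]
grip_width: 0.999
```

```bash
python3 - <<'E'
from h import *
p,d,c=grab('scene','s3')
m=np.zeros(d.shape,bool);m[180:220,435:500]=p.max(2)[180:220,435:500]<60
a=cv2.resize(p[150:270,380:500],(500,500),interpolation=cv2.INTER_CUBIC);cv2.imwrite('pics/v3.png',a)
P=pts(d,c,m);k=(P[:,2]>.125)&(P[:,2]<.165)&(abs(P[:,0]-.533)<.03);print(k.sum(),P[k].min(0),P[k].max(0),np.median(P[k],0), cw(-.092,.213,.1445))
plan([.522,-.331,.17],-94,22,18)
E
```

```text
142 [0.52608924 0.31533073 0.14011271] [0.55167918 0.34440382 0.16250121] [0.54188653 0.32949432 0.15647536] [0.53327329 0.33196578 0.1445    ]
t 4.3 p [0.533  0.3574 0.2179] q [ 0.9996 -0.0271  0.0058  0.0036] f [ 0.7 -0.4  2.6] g 0.998
delta [-0.011  -0.6884 -0.0479] turn 1.586
[[0.12, 3.13, 0.22], np.float64(0.088)]
[[0.39, 3.1, 0.22], np.float64(0.088)]
[[0.67, 3.06, 0.22], np.float64(0.088)]
[[0.93, 2.99, 0.22], np.float64(0.088)]
[[1.19, 2.89, 0.22], np.float64(0.088)]
[[1.44, 2.78, 0.22], np.float64(0.088)]
[[1.68, 2.64, 0.22], np.float64(0.088)]
[[1.91, 2.48, 0.22], np.float64(0.088)]
[[2.12, 2.3, 0.22], np.float64(0.088)]
[[2.31, 2.11, 0.22], np.float64(0.088)]
[[2.49, 1.9, 0.22], np.float64(0.088)]
[[2.65, 1.67, 0.22], np.float64(0.088)]
[[2.78, 1.43, 0.22], np.float64(0.088)]
[[2.9, 1.18, 0.22], np.float64(0.088)]
[[2.99, 0.92, 0.22], np.float64(0.088)]
[[3.06, 0.65, 0.22], np.float64(0.088)]
[[3.11, 0.38, 0.22], np.float64(0.088)]
[[3.13, 0.11, 0.22], np.float64(0.088)]
[[3.12, -0.17, 0.22], 0]
[[3.12, -0.17, 0.22], 0]
[[3.12, -0.17, 0.22], 0]
[[3.12, -0.17, 0.22], 0]
```

View pics/v3.png

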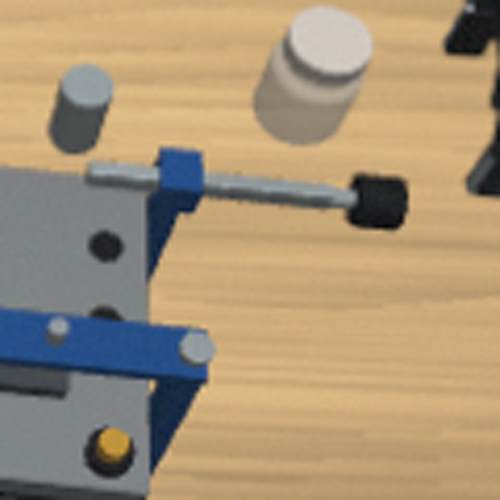

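The gate is fully out: bar end at (90,172), just inside the post, and knob at (378,202), matching the predicted position. Next, over to the shim.

>>> {"method": "servo_tool", "body": {"deltas": [[[0.1,3.1,0],0.088,8.5],[[0.4,3.1,0],0.088,8.5],[[0.7,3.1,0],0.088,8.5],[[0.9,3.0,0],0.088,8.5],[[1.2,2.9,0],0.088,8.5],[[1.4,2.8,0],0.088,8.5],[[1.7,2.6,0],0.088,8.5],[[1.9,2.5,0],0.088,8.5],[[2.1,2.3,0],0.088,8.5],[[2.3,2.1,0],0.088,8.5],[[2.5,1.9,0],0.088,8.5],[[2.6,1.7,0],0.088,8.5]]}}

```text
clock: 5.3
position: [0.5192, -0.0199, 0.2179]
ee_rot: [0.842, -0.539, 0.005, -0.007]
ft_force: [-0.1, -0.6, 0.4]
grip_width: 0.993
```

```bash
python3 - <<'E'
from h import *
plan([.51,-.331,.17],-94,10,6)
E
```

```text
t 5.3 p [ 0.5192 -0.0199  0.2179] q [ 0.8421 -0.5392  0.0053 -0.0066] f [-0.1 -0.6  0.4] g 0.993
delta [-0.0092 -0.3111 -0.0479] turn 0.502
[[2.79, 1.39, 0.48], np.float64(0.084)]
[[2.89, 1.15, 0.48], np.float64(0.084)]
[[2.98, 0.9, 0.48], np.float64(0.084)]
[[3.04, 0.65, 0.48], np.float64(0.084)]
[[3.09, 0.39, 0.48], np.float64(0.084)]
[[3.11, 0.13, 0.48], np.float64(0.084)]
[[3.11, -0.13, 0.48], 0]
[[3.11, -0.13, 0.48], 0]
[[3.11, -0.13, 0.48], 0]
[[3.11, -0.13, 0.48], 0]
```

>>> {"method": "servo_tool", "body": {"deltas": [[[2.8,1.4,0.3],0.08,8.5],[[2.9,1.1,0.3],0.08,8.5],[[3.0,0.9,0.3],0.08,8.5],[[3.0,0.6,0.3],0.08,8.5],[[3.1,0.4,0.3],0.08,8.5],[[3.1,0.1,0.3],0.06,8.5],[[3.0,-0.1,0.3],0,8.5],[[2.6,-0.1,0.3],0,8.5],[[1.8,-0.1,0.2],0,8.5],[[1.0,0,0.1],0,8.5],[[0.5,0,0],0,8.5],[[0,0,0],0,8.5]]}}

```text
clock: 6.3
position: [0.5103, -0.3133, 0.1871]
ee_rot: [-0.684, 0.729, -0.006, 0.011]
ft_force: [-0.8, -0.4, -0.9]
grip_width: 1.0
```

```bash
python3 - <<'E'
from h import *
p,d,c=grab('wrist','w4');o=st()
P=pts(d,c,np.ones(d.shape,bool));
u,v=np.meshgrid(range(640),range(400));ok=(d>0).ravel();uv=np.c_[u.ravel()[ok],v.ravel()[ok]]
reg=(abs(P[:,0]-.57)<.1)&(abs(P[:,1]+.335)<.05)
top=reg&(P[:,2]>.05)&(P[:,2]<.066)
print('top',top.sum(),np.median(P[top],0),cv2.minAreaRect(P[top][:,:2].astype(np.float32)))
hsv=cv2.cvtColor(p,cv2.COLOR_BGR2HSV)
m=((hsv[...,1]<60).ravel()[ok])&reg&(P[:,2]<.02)&(P[:,2]>-.01)
print('plate',m.sum(),cv2.minAreaRect(P[m][:,:2].astype(np.float32)))
plan([.518,-.331,.045],-94,4)
E
```

```text
t 6.35 p [ 0.5105 -0.3126  0.1871] q [-0.6844  0.729  -0.0054  0.0111] f [-0.8  0.8 -0.1] g 0.994
top 655 [ 0.52573263 -0.33299178  0.05691133] ((0.5245447754859924, -0.33333244919776917), (0.014118427410721779, 0.03539282828569412), 87.1749267578125)
plate 5723 ((0.5873308777809143, -0.3176761865615845), (0.0744549036026001, 0.16278497874736786), 86.50662994384766)
t 6.35 p [ 0.5105 -0.3126  0.1871] q [-0.6844  0.729  -0.0054  0.0111] f [-0.8  0.8 -0.1] g 0.994
delta [ 0.0075 -0.0184 -0.1421] turn 0.007
[[0.45, -0.22, 3.55], np.float64(0.002)]
[[0.45, -0.22, 3.55], np.float64(0.002)]
[[0.45, -0.22, 3.55], np.float64(0.002)]
[[0.45, -0.22, 3.55], np.float64(0.002)]
```

View pics/w4.png

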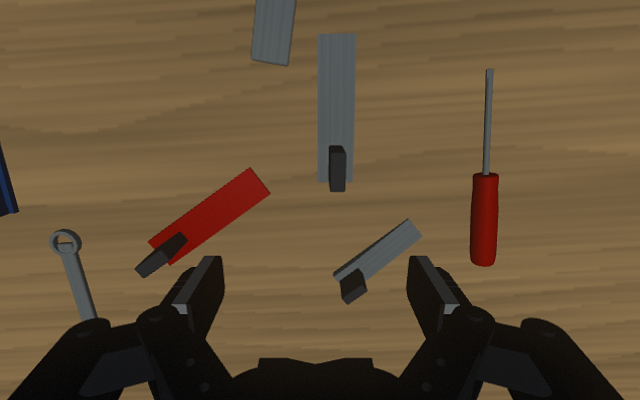

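The wrist view shows the target shim at (336,110) with its fin at (337,168). The red and small ones lie well nearer the gripper, at (210,215) and (378,250). The 14 x 35 mm fin matches in size, so I'll align in two steps.

>>> {"method": "servo_tool", "body": {"deltas": [[[0.7,-0.3,0.5],-0.01,8.5],[[0.7,-0.3,1.2],0,8.5],[[0.4,-0.2,2.0],0,7],[[0.2,0,2.5],0,6],[[0,0,2.0],0,6],[[0,0,1.0],0,6],[[0,0,0.3],0,6],[[0,0,0],0,6]]}}

```text
clock: 7.02
position: [0.5267, -0.3222, 0.0908]
ee_rot: [-0.693, 0.721, -0.006, 0.015]
ft_force: [0.1, -0.5, 0.9]
grip_width: 0.703
```

```bash
python3 - <<'E'
from h import *
plan([.5175,-.333,.025],-92.8,3)
E
```

```text
t 7.0167 p [ 0.5267 -0.3222  0.0908] q [-0.693   0.7208 -0.0062  0.0152] f [ 0.1 -0.5  0.9] g 0.703
delta [-0.0092 -0.0108 -0.0658] turn 0.01
[[0.37, 0.29, 2.19], np.float64(0.003)]
[[0.37, 0.29, 2.19], np.float64(0.003)]
[[0.37, 0.29, 2.19], np.float64(0.003)]
```

```bash
cat >> h.py <<'E'
def to(target,yaw):
    o=st();M=R.from_quat(o['ee_rot']).as_matrix();y=np.arctan2(M[1,0],M[0,0]);d=np.array(target)-o['position']
    print('world d mm',(d*1e3).round(1),'tool cm',(M.T@d*100).round(2),'turn',round(-(((np.radians(yaw)-y+np.pi)%(2*np.pi))-np.pi),3),'toolz',M[:,2].round(3),'shim-yaw',round(np.degrees(y)+90,2));return o
E
python3 - <<'E'
from h import *
to([.5175,-.333,.06],-92.8);to([.5175,-.333,.025],-92.8)
E
```

```text
t 7.0167 p [ 0.5267 -0.3222  0.0908] q [-0.693   0.7208 -0.0062  0.0152] f [ 0.1 -0.5  0.9] g 0.703
world d mm [ -9.2 -10.8 -30.8] tool cm [1.16 0.97 3.03] turn 0.01 toolz [ 0.031  0.012 -0.999] shim-yaw -2.24
t 7.0167 p [ 0.5267 -0.3222  0.0908] q [-0.693   0.7208 -0.0062  0.0152] f [ 0.1 -0.5  0.9] g 0.703
world d mm [ -9.2 -10.8 -65.8] tool cm [1.21 1.08 6.53] turn 0.01 toolz [ 0.031  0.012 -0.999] shim-yaw -2.24
```

>>> {"method": "servo_tool", "body": {"deltas": [[[0.6,0.5,0.5],0.005,6],[[0.5,0.4,0.8],0.005,6],[[0.2,0.2,0.8],0,6],[[0.1,0,0.5],0,6],[[0,0,0],0,6],[[0,0,0],0,6]]}}

```text
clock: 7.52
position: [0.5165, -0.3371, 0.0654]
ee_rot: [-0.689, 0.724, -0.008, 0.016]
ft_force: [0.1, -0.3, 0.4]
grip_width: 0.704
```

```bash
python3 - <<'E'
from h import *
to([.5175,-.333,.025],-92.8)
E
```

```text
t 7.5167 p [ 0.5165 -0.3371  0.0654] q [-0.6893  0.7243 -0.0084  0.0165] f [ 0.1 -0.3  0.4] g 0.704
world d mm [  1.    4.1 -40.4] tool cm [-0.36  0.06  4.04] turn -0.0 toolz [ 0.035  0.011 -0.999] shim-yaw -2.82
```

>>> {"method": "servo_tool", "body": {"deltas": [[[-0.3,0.1,0.8],0,6],[[-0.1,0.1,1.2],0,5],[[0,0,1.0],0,5],[[0,0,0.7],0,5],[[0,0,0.3],0,5],[[0,0,0],0,5]]}}

```text
clock: 8.02
position: [0.5164, -0.3314, 0.0208]
ee_rot: [-0.69, 0.724, -0.008, 0.017]
ft_force: [0.2, -0.8, 0.5]
grip_width: 0.587
```

```bash
python3 - <<'E'
from h import *
to([.5175,-.333,.025],-92.8)
E
```

```text
t 8.0167 p [ 0.5164 -0.3314  0.0208] q [-0.6895  0.724  -0.0081  0.0166] f [ 0.2 -0.8  0.5] g 0.587
world d mm [ 1.1 -1.6  4.2] tool cm [ 0.15 -0.13 -0.41] turn 0.0 toolz [ 0.035  0.011 -0.999] shim-yaw -2.78
```

>>> {"method": "servo_tool", "body": {"deltas": [[[0.1,0,-0.4],0,4],[[0,0,-0.1],0,2.5],[[0,0,0],0,1.0],[[0,0,0],0,0.8],[[0,0,0],0,0.8],[[0,0,0],0,0.8],[[0,0,0],0,0.8]], "force": 80}}

```text
clock: 8.6
position: [0.5163, -0.3329, 0.027]
ee_rot: [-0.69, 0.724, -0.008, 0.017]
ft_force: [0.5, -0.2, -1.5]
grip_width: 0.151
```

The fin is gripped. Lift straight up.

>>> {"method": "servo_tool", "body": {"deltas": [[[0,0,-0.8],0,0.8],[[0,0,-1.8],0,0.8],[[0,0.3,-2.8],0,0.8],[[0,0.5,-3.2],0,0.8],[[0,0.7,-3.2],0.005,0.8],[[0,0.8,-3.0],0.005,0.8],[[-0.5,0.8,-2.5],0.005,0.8],[[-1.0,0.6,-1.5],0.005,0.8],[[-1.5,0.3,-0.5],0,0.8]], "force": 80}}

```text
clock: 9.35
position: [0.4659, -0.3051, 0.2284]
ee_rot: [-0.679, 0.734, -0.006, 0.015]
ft_force: [1.2, -0.1, -2.6]
grip_width: 0.152
```

```bash
python3 - <<'E'
from h import *
to(list(cw(-.128,0,.2)),-94.05)
E
```

```text
t 9.35 p [ 0.4659 -0.3051  0.2284] q [-0.6793  0.7337 -0.0058  0.0148] f [ 1.2 -0.1 -2.6] g 0.152
world d mm [ 16.4 427.1 -28.4] tool cm [-42.67   1.74   3.38] turn -0.006 toolz [ 0.03   0.012 -0.999] shim-yaw -4.39
```

>>> {"method": "servo_tool", "body": {"deltas": [[[-2.0,0.2,0.1],0,0.8],[[-3.2,0.2,0.1],0,0.8],[[-3.8,0.2,0.1],0,0.8],[[-3.9,0.2,0.1],0,0.8],[[-3.9,0.2,0.1],0,0.8],[[-3.9,0.2,0.1],0,0.8],[[-3.9,0.2,0.1],0,0.8],[[-3.6,0.1,0.1],0,0.8],[[-3.0,0.1,0.1],0,0.8],[[-2.0,0,0.1],0,0.8],[[-1.0,0,0],0,0.8],[[-0.4,0,0],0,0.8]]}}

```text
clock: 10.35
position: [0.4745, 0.0517, 0.2315]
ee_rot: [-0.675, 0.738, -0.009, 0.021]
ft_force: [-0.2, -1.3, -2.0]
grip_width: 0.149
```

```bash
python3 - <<'E'
from h import *
to(list(cw(-.128,0,.2)),-94.05)
E
```

```text
t 10.35 p [0.4745 0.0517 0.2315] q [-0.6749  0.7376 -0.0085  0.0208] f [-0.2 -1.3 -2. ] g 0.149
world d mm [  7.8  70.4 -31.5] tool cm [-7.02 -0.03  3.29] turn -0.018 toolz [ 0.042  0.015 -0.999] shim-yaw -5.06
```

>>> {"method": "servo_tool", "body": {"deltas": [[[-1.5,0,0.2],-0.006,0.8],[[-2.0,0,0.4],-0.006,0.8],[[-1.6,0,0.6],-0.006,0.8],[[-1.0,0,0.6],0,0.8],[[-0.5,0,0.4],0,0.8],[[-0.2,0,0.2],0,0.8],[[0,0,0],0,0.8]]}}

```text
clock: 10.93
position: [0.4825, 0.1194, 0.2071]
ee_rot: [-0.679, 0.734, -0.009, 0.02]
ft_force: [0.4, -0.1, -2.4]
grip_width: 0.151
```

```bash
python3 - <<'E'
from h import *
to(list(cw(-.128,0,.2)),-94.05)
p,d,c=grab('scene','s5');q,e,g=grab('top','t5')
a=cv2.resize(p[150:260,320:460],(560,440),interpolation=cv2.INTER_CUBIC);b=cv2.resize(q[110:220,230:320],(230,281),interpolation=cv2.INTER_CUBIC)
cv2.imwrite('pics/v5.png',np.hstack([a,cv2.copyMakeBorder(b,0,159,0,0,cv2.BORDER_CONSTANT)]))
# shim upper surface points from the depth
for n,dd,cc in(('s',d,c),('t',e,g)):
    P=pts(dd,cc,np.ones(dd.shape,bool))
    D=(P-CO)@CR;k=(abs(D[:,1])<.04)&(D[:,0]>-.1)&(D[:,0]<.02)&(P[:,2]>.15)&(P[:,2]<.2);print(n,k.sum())
    if k.sum()>20:
        B=D[k];print(cv2.minAreaRect(B[:,:2].astype(np.float32)),B.min(0),B.max(0));
        k2=B[:,0]>-.07;A=np.c_[B[:,:2],np.ones(len(B))];print('plane',np.linalg.lstsq(A,B[:,2],rcond=None)[0])
E
```

```text
t 10.9333 p [0.4825 0.1194 0.2071] q [-0.6791  0.7337 -0.0093  0.0203] f [ 0.4 -0.1 -2.4] g 0.151
world d mm [-0.2  2.6 -7.1] tool cm [-0.25  0.06  0.71] turn -0.006 toolz [ 0.042  0.014 -0.999] shim-yaw -4.41
s 628
((-0.049456462264060974, -0.004103122279047966), (0.036248043179512024, 0.10101690888404846), 89.29013061523438) [-0.09997199 -0.02258722  0.18163956] [0.0008277  0.01454249 0.19765939]
plane [-0.09284467  0.02951676  0.18533978]
t 228
((-0.044354673475027084, -0.011279571801424026), (0.09558939188718796, 0.033874914050102234), 11.205206871032715) [-0.0916252  -0.0218043   0.17781492] [0.00023845 0.01382159 0.1960906 ]
plane [-0.08775747  0.0446254   0.18382535]
```

View pics/v5.png

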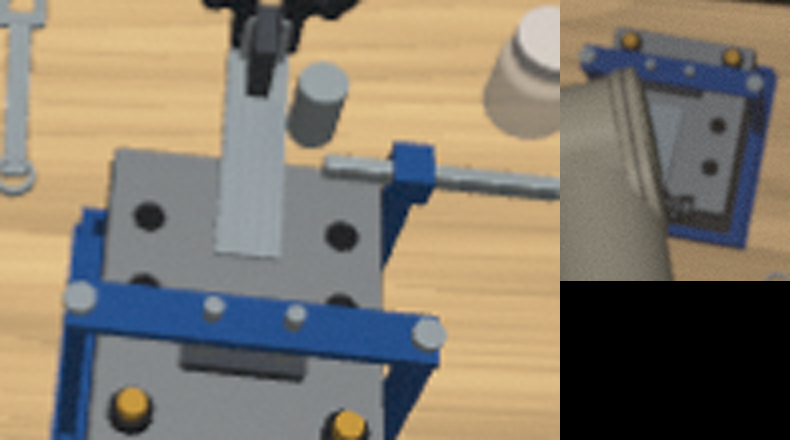

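The view shows the shim level and straight above the battery, tip at (248,250) well short of the bridge, about 3 mm right of centre. Lower with small corrections.

>>> {"method": "servo_tool", "body": {"deltas": [[[-0.3,0,0.5],-0.006,0.8],[[-0.2,0,1.0],-0.004,0.8],[[-0.1,0,1.0],0,0.8],[[0,0,0.7],0,0.8],[[0,0,0.3],0,0.8],[[0,0,0],0,0.8]]}}

```text
clock: 11.53
position: [0.4851, 0.1236, 0.1693]
ee_rot: [-0.682, 0.731, -0.01, 0.021]
ft_force: [-0.0, 0.1, -1.7]
grip_width: 0.154
```

```bash
python3 - <<'E'
from h import *
to(list(cw(-.128,0,.161)),-93.5)
E
```

```text
t 11.5333 p [0.4851 0.1236 0.1693] q [-0.6816  0.7314 -0.0095  0.0209] f [-0.   0.1 -1.7] g 0.154
world d mm [-2.8 -1.6 -8.3] tool cm [0.19 0.3  0.82] turn -0.009 toolz [ 0.044  0.015 -0.999] shim-yaw -4.02
```

>>> {"method": "servo_tool", "body": {"deltas": [[[0.1,0,0.3],-0.004,0.8],[[0,0,0.4],-0.004,0.8],[[0,0,0.3],0,0.8],[[0,0,0.1],0,0.8],[[0,0,0],0,0.8]]}}

```text
clock: 11.95
position: [0.486, 0.1227, 0.1592]
ee_rot: [-0.685, 0.728, -0.009, 0.021]
ft_force: [0.3, 0.7, -1.9]
grip_width: 0.153
```

>>> {"method": "servo_tool", "body": {"deltas": [[[0,0,0.15],0,0.8],[[0,0,0.15],0,0.8],[[0,0,0],0,0.8]]}}

```text
clock: 12.2
position: [0.4865, 0.1231, 0.1594]
ee_rot: [-0.685, 0.729, -0.009, 0.023]
ft_force: [-1.1, 0.3, -2.1]
grip_width: 0.148
```

>>> {"method": "servo_tool", "body": {"deltas": [[[0,0,0.3],0,0.8],[[0,0,0.3],0,0.8],[[0,0,0.1],0,0.8]]}}

```text
clock: 12.45
position: [0.4877, 0.1237, 0.1591]
ee_rot: [-0.684, 0.729, -0.007, 0.024]
ft_force: [-0.0, 0.0, -2.1]
grip_width: 0.15
```

```bash
python3 - <<'E'
from h import *
to(list(cw(-.128,0,.158)),-93.5)
p,d,c=grab('scene','s6');to(list(cw(-.128,0,.158)),-93.5)
P=pts(d,c,np.ones(d.shape,bool));D=(P-CO)@CR;v,u=np.nonzero(d>0)
k=(abs(D[:,1])<.04)&(D[:,0]>-.085)&(D[:,0]<.02)&(P[:,2]>.136)&(P[:,2]<.152)
hole=0
B=D[k];print(len(B),cv2.minAreaRect(B[:,:2].astype(np.float32)),np.linalg.lstsq(np.c_[B[:,:2],np.ones(len(B))],B[:,2],rcond=None)[0])
for x in np.arange(-.08,.02,.01):
    kk=(abs(D[:,0]-x)<.005);print(round(x,3),[np.round(np.median(D[kk&(abs(D[:,1]-y)<.006)][:,2])*1e3,1) for y in(-.05,-.012,0,.012,.035)])
E
```

```text
t 12.45 p [0.4877 0.1237 0.1591] q [-0.6842  0.7288 -0.0073  0.0245] f [-0.   0.  -2.1] g 0.15
world d mm [-5.4 -1.6 -1.1] tool cm [0.2  0.53 0.08] turn -0.001 toolz [ 0.046  0.023 -0.999] shim-yaw -3.58
t 12.5 p [0.4878 0.1239 0.1588] q [-0.6843  0.7288 -0.0073  0.0248] f [-8.6 -1.3 17.1] g 0.15
world d mm [-5.5 -1.9 -0.8] tool cm [0.23 0.54 0.05] turn -0.001 toolz [ 0.046  0.023 -0.999] shim-yaw -3.58
510 ((-0.04122863709926605, 0.00480777770280838), (0.09358363598585129, 0.06651890277862549), 14.317445755004883) [-0.08325539  0.02701275  0.13825258]
-0.08 [np.float64(133.5), np.float64(146.0), np.float64(145.5), np.float64(145.2), np.float64(133.0)]
-0.07 [np.float64(133.3), np.float64(144.1), np.float64(144.7), np.float64(144.6), np.float64(133.6)]
-0.06 [np.float64(134.0), np.float64(143.3), np.float64(143.9), np.float64(144.4), np.float64(133.6)]
-0.05 [np.float64(133.7), np.float64(142.6), np.float64(142.1), np.float64(143.0), np.float64(134.4)]
-0.04 [np.float64(133.4), np.float64(141.1), np.float64(141.7), np.float64(142.6), np.float64(133.9)]
-0.03 [np.float64(133.0), np.float64(140.2), np.float64(140.3), np.float64(141.5), np.float64(133.6)]
-0.02 [np.float64(133.3), np.float64(139.7), np.float64(139.9), np.float64(140.3), np.float64(133.4)]
-0.01 [np.float64(133.9), np.float64(138.7), np.float64(139.7), np.float64(139.2), np.float64(133.3)]
-0.0 [np.float64(135.2), np.float64(137.3), np.float64(138.2), np.float64(139.2), np.float64(134.9)]
0.01 [np.float64(nan), np.float64(nan), np.float64(nan), np.float64(nan), np.float64(nan)]
  return _methods._mean(a, axis=axis, dtype=dtype,
  ret = ret.dtype.type(ret / rcount)
```

The shim lies on the battery: top at 133.5 mm, pad gap about 9 mm. It's straight within about 0.3 degrees and 2 mm. Pad contact is expected with the tip near x = 85 mm, so I'll slide up to just before it.

```bash
python3 - <<'E'
from h import *
to(list(cw(-.055,0,.160)),-93.7)
E
```

```text
t 12.5 p [0.4878 0.1239 0.1588] q [-0.6843  0.7288 -0.0073  0.0248] f [-8.6 -1.3 17.1] g 0.15
world d mm [67.3 -7.   1.2] tool cm [ 0.28 -6.76  0.18] turn 0.002 toolz [ 0.046  0.023 -0.999] shim-yaw -3.58
```

>>> {"method": "servo_tool", "body": {"deltas": [[[0,-0.4,0],0,0.8],[[0.1,-0.8,0],0,0.8],[[0.1,-1.0,0.04],0,0.8],[[0,-1.0,0.04],0,0.8],[[0,-1.0,0.04],0,0.8],[[0,-0.6,0.04],0,0.8],[[0,-0.3,0],0,0.8],[[0,0,0],0,0.8]], "force": 100}}

```text
clock: 13.17
position: [0.544, 0.1187, 0.1594]
ee_rot: [-0.685, 0.728, -0.006, 0.025]
ft_force: [-7.5, 0.3, 9.1]
grip_width: 0.145
```

```bash
python3 - <<'E'
from h import *
to(list(cw(-.043,0,.160)),-93.7)
E
```

```text
t 13.1667 p [0.544  0.1187 0.1594] q [-0.6848  0.7283 -0.0062  0.0246] f [-7.5  0.3  9.1] g 0.145
world d mm [23.1 -2.6  0.6] tool cm [ 0.12 -2.32  0.03] turn 0.004 toolz [ 0.044  0.025 -0.999] shim-yaw -3.5
```

>>> {"method": "servo_tool", "body": {"deltas": [[[0,-0.4,-0.03],0,0.8],[[0.05,-0.6,0],0,0.8],[[0,-0.6,0.02],0,0.8],[[0,-0.4,0.02],0,0.8],[[0,-0.2,0],0,0.8]]}}

```text
clock: 13.58
position: [0.5693, 0.1163, 0.1594]
ee_rot: [-0.685, 0.728, -0.006, 0.023]
ft_force: [-7.9, 0.4, 7.7]
grip_width: 0.146
```

```bash
cat > chk.py <<'E'
from h import *
import sys
o=to(list(cw(-.023,0,.160)),-93.7);print('tip x est',((np.array(o['position'])-CO)@CR).round(4)[:2]+[.128,0])
p,d,c=grab('scene',sys.argv[1]);P=pts(d,c,np.ones(d.shape,bool));D=(P-CO)@CR
for nm,x,y in(('pad',(.056,.0) ,.03),):
    k=(D[:,0]>.045)&(D[:,0]<.056)&(abs(D[:,1])<.033)&(D[:,2]>.137)&(D[:,2]<.165);print('pad-ish',k.sum(),np.percentile(D[k][:,2],[5,50,95]).round(4) if k.any() else '')
k=(abs(D[:,1])<.016)&(D[:,0]>.058)&(D[:,0]<.14)&(D[:,2]>.128)&(D[:,2]<.15)
B=D[k]
for x in np.arange(.06,.125,.01):
    kk=abs(B[:,0]-x)<.005;print(round(x,3),kk.sum(),np.round(np.median(B[kk][:,2])*1e3,1) if kk.any() else '')
o=st()
E
python3 chk.py s7
```

```text
t 13.5833 p [0.5693 0.1163 0.1594] q [-0.6849  0.7282 -0.0055  0.0231] f [-7.9  0.4  7.7] g 0.146
world d mm [17.7 -1.6  0.6] tool cm [ 0.05 -1.78  0.01] turn 0.004 toolz [ 0.041  0.024 -0.999] shim-yaw -3.48
tip x est [0.0872 0.0004]
pad-ish 207 [0.1398 0.1541 0.1597]
0.06 44 139.0
0.07 60 138.3
0.08 66 137.0
0.09 64 133.2
0.1 44 132.1
0.11 0 
0.12 0 
t 13.6333 p [0.5696 0.1162 0.1594] q [-0.6849  0.7282 -0.0056  0.0231] f [-2.7  0.9  4. ] g 0.148
```

>>> {"method": "servo_tool", "body": {"deltas": [[[0,-0.4,-0.02],0,0.8],[[0,-0.5,0],0,0.8],[[0,-0.4,0.02],0,0.8],[[0,-0.2,0],0,0.8]]}}

```text
clock: 13.97
position: [0.5832, 0.1158, 0.1594]
ee_rot: [-0.686, 0.728, -0.002, 0.019]
ft_force: [-13.5, 0.2, 11.0]
grip_width: 0.149
```

```bash
python3 chk.py s8; python3 - <<'E'
from h import *
# pad edge rows relative to the first picture: mean dark column profile
for f in('sc0','s5','s7','s8'):
    p,d,c=load(f);a=proj(c,[cw(.055,y,.150) for y in(-.03,.03)]);g=cv2.cvtColor(p,cv2.COLOR_BGR2GRAY)
    x0,x1=sorted(a[:,0].astype(int));pr=[]
    s=(a[1,1]-a[0,1])/(a[1,0]-a[0,0])
    for k in range(-8,12): pr.append(np.mean([g[int(round(a[0,1]+s*(x-a[0,0])+k)),x] for x in list(range(x0,x0+7))+list(range(x1-6,x1+1))]))
    print(f,x0,x1,np.round(a[:,1],1),np.round(pr).astype(int))
E
```

```text
t 13.9667 p [0.5832 0.1158 0.1594] q [-0.6857  0.7276 -0.0018  0.0193] f [-13.5   0.2  11. ] g 0.149
world d mm [ 3.8 -1.2  0.6] tool cm [ 0.1  -0.39 -0.05] turn 0.006 toolz [ 0.031  0.024 -0.999] shim-yaw -3.37
tip x est [0.1011 0.0009]
pad-ish 199 [0.1409 0.1552 0.162 ]
0.06 44 140.5
0.07 57 139.4
0.08 67 138.3
0.09 63 137.4
0.1 48 135.8
0.11 0 
0.12 0 
t 14.0167 p [0.5835 0.1158 0.1594] q [-0.6857  0.7276 -0.002   0.0194] f [-12.    2.2  10. ] g 0.152
sc0 366 393 [241.3 244.1] [ 68  47  51  70  73  71  71  55  41  91 127 130 130 130 130 130 130 129
 130 130]
s5 366 393 [241.3 244.1] [ 71  48  53  72  76  75  74  56  43  94 132 134 135 135 134 135 135 134
 134 134]
s7 366 393 [241.3 244.1] [ 71  49  54  73  77  75  75  56  43  97 135 140 138 138 138 140 140 139
 139 138]
s8 366 393 [241.3 244.1] [ 71  49  54  73  77  75  73  51  47 113 136 139 138 138 138 139 140 138
 139 139]
```

The pad has begun to lift by about 0.8 mm, judged from its edge shift, and drag is -12 N. One more small push.

>>> {"method": "servo_tool", "body": {"deltas": [[[0,-0.4,-0.01],0,0.8],[[0,-0.4,0],0,0.8],[[0,-0.2,0],0,0.8]]}}

```text
clock: 14.27
position: [0.5913, 0.1161, 0.1595]
ee_rot: [-0.687, 0.727, 0.002, 0.016]
ft_force: [-18.4, 0.1, 12.8]
grip_width: 0.148
```

```bash
python3 chk.py s9; cat > pad.py <<'E'
from h import *
import sys
for f in sys.argv[1:]:
    p,d,c=load(f);a=proj(c,[cw(.055,y,.150) for y in(-.03,.03)]);g=cv2.cvtColor(p,cv2.COLOR_BGR2GRAY).astype(np.float32)
    b=proj(c,[cw(.055,y,.151) for y in(-.03,.03)]);s=(a[1,1]-a[0,1])/(a[1,0]-a[0,0]);r=[]
    for x in list(range(int(a[0,0])-0,int(a[0,0])+7))+list(range(int(a[1,0])-6,int(a[1,0])+1)):
        y=a[0,1]+s*(x-a[0,0])+np.arange(-1,5,.1)
        r.append(cv2.remap(g,np.full((1,60),x,np.float32),y.astype(np.float32)[None],cv2.INTER_LINEAR)[0])
    r=np.mean(r,0);i=np.argmin(r[:25]);t=(r[i]+r[-5:].mean())/2;j=i+np.argmax(r[i:]>t);e=j-(r[j]-t)/(r[j]-r[j-1])
    print(f,'edge px',round(-1+.1*e,3),'px per mm lift',round(float((b-a)[:,1].mean()),3))
E
python3 pad.py sc0 s3 s5 s7 s8 s9
```

```text
t 14.2667 p [0.5913 0.1161 0.1595] q [-0.6867  0.7268  0.0018  0.0161] f [-18.4   0.1  12.8] g 0.148
world d mm [-4.3 -1.4  0.5] tool cm [ 0.17  0.42 -0.06] turn 0.008 toolz [ 0.021  0.025 -0.999] shim-yaw -3.23
tip x est [0.1092 0.0017]
pad-ish 203 [0.1417 0.1564 0.162 ]
0.06 44 141.1
0.07 60 140.2
0.08 66 139.5
0.09 62 138.2
0.1 66 136.8
0.11 25 136.2
0.12 0 
t 14.3167 p [0.5916 0.1161 0.1595] q [-0.6867  0.7267  0.0017  0.0161] f [-14.8   1.9  11.3] g 0.151
sc0 edge px 1.004 px per mm lift -0.19
s3 edge px 0.999 px per mm lift -0.19
s5 edge px 1.011 px per mm lift -0.19
s7 edge px 1.008 px per mm lift -0.19
s8 edge px 0.792 px per mm lift -0.19
s9 edge px 0.655 px per mm lift -0.19
```

Lift is 1.85 mm by edge shift (about 2.3 mm by depth), drag is about 15 N, and the shim is flat. I'll stop here, let go, rise and check.

>>> {"method": "servo_tool", "body": {"deltas": [[[0,0,0],0,0.8],[[0,0,0],0,2.5],[[0,0,0],0,3.5],[[0,0,-0.1],0,4],[[0,0,-0.8],0,4],[[0,0,-2.0],0,4],[[0,0,-2.5],0,4],[[0,0,-2.0],0,4],[[0,0,-1.0],0,4],[[0,0,-0.3],0,4]]}}

```text
clock: 15.15
position: [0.5931, 0.1124, 0.2498]
ee_rot: [-0.687, 0.727, 0.0, 0.015]
ft_force: [1.4, 0.1, 0.2]
grip_width: 0.465
```

```bash
python3 chk.py s10; python3 pad.py s10;python3 - <<'E'
from h import *
p,d,c=load('s10');P=pts(d,c,np.ones(d.shape,bool));D=(P-CO)@CR
k=(abs(D[:,1])<.03)&(D[:,0]>-.1)&(D[:,0]<.03)&(D[:,2]>.18)&(D[:,2]<.2)
B=D[k];print('fin top',len(B),cv2.minAreaRect(B[:,:2].astype(np.float32)),np.median(B,0))
plan(cw(-.092,.213,.225),-4.05,14)
cv2.imwrite('pics/v10.png',cv2.resize(p[150:270,310:470],(800,600),interpolation=cv2.INTER_CUBIC))
E
```

```text
t 15.15 p [0.5931 0.1124 0.2498] q [-6.866e-01  7.269e-01  5.000e-04  1.500e-02] f [1.4 0.1 0.2] g 0.465
world d mm [ -6.    2.2 -89.8] tool cm [0.01 0.79 8.97] turn 0.008 toolz [ 0.021  0.021 -1.   ] shim-yaw -3.25
tip x est [ 0.1112 -0.0018]
pad-ish 204 [0.1405 0.1557 0.1616]
0.06 44 140.7
0.07 59 140.1
0.08 64 138.8
0.09 61 137.9
0.1 67 137.0
0.11 28 135.8
0.12 0 
t 15.2 p [0.5932 0.1124 0.2498] q [-6.866e-01  7.269e-01  4.000e-04  1.520e-02] f [ 0.1 -1.1  0.8] g 0.47
s10 edge px 0.745 px per mm lift -0.19
fin top 148 ((0.001113714650273323, 0.0010274536907672882), (0.05788376182317734, 0.0574655681848526), 89.13302612304688) [-0.00081245  0.00076963  0.19017636]
t 15.2 p [0.5932 0.1124 0.2498] q [-6.866e-01  7.269e-01  4.000e-04  1.520e-02] f [ 0.1 -1.1  0.8] g 0.47
delta [-0.06    0.2196 -0.0248] turn -1.557
[[-1.54, 0.52, 0.18], np.float64(-0.111)]
[[-1.59, 0.34, 0.18], np.float64(-0.111)]
[[-1.62, 0.16, 0.18], np.float64(-0.111)]
[[-1.63, -0.02, 0.18], np.float64(-0.111)]
[[-1.61, -0.2, 0.18], np.float64(-0.111)]
[[-1.58, -0.37, 0.18], np.float64(-0.111)]
[[-1.53, -0.55, 0.18], np.float64(-0.111)]
[[-1.46, -0.71, 0.18], np.float64(-0.111)]
[[-1.37, -0.87, 0.18], np.float64(-0.111)]
[[-1.27, -1.02, 0.18], np.float64(-0.111)]
[[-1.15, -1.15, 0.18], np.float64(-0.111)]
[[-1.01, -1.27, 0.18], np.float64(-0.111)]
[[-0.86, -1.38, 0.18], np.float64(-0.111)]
[[-0.7, -1.46, 0.18], np.float64(-0.111)]
```

View pics/v10.png

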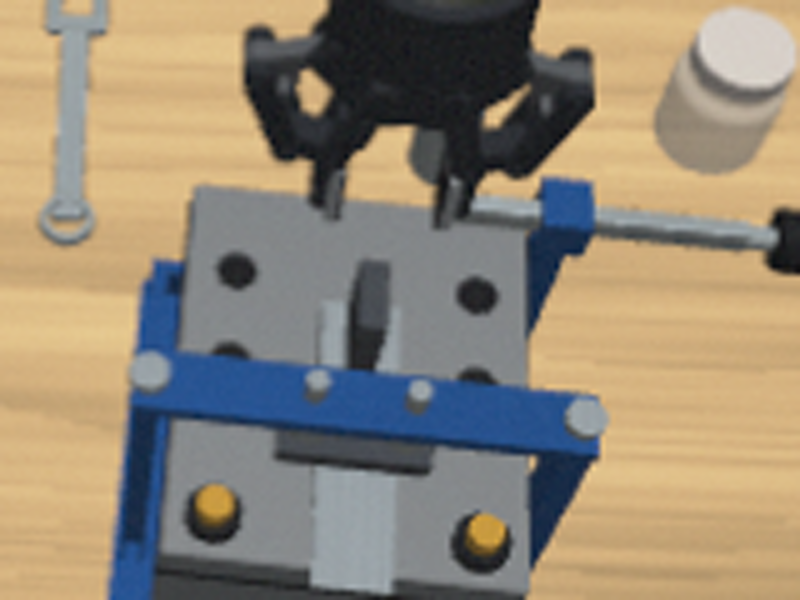

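Shim in straight between the terminals, pad still lifted after release (1.4 mm by edge, 1.6 by depth), way clear at the gate. Next, the knob.

>>> {"method": "servo_tool", "body": {"deltas": [[[-1.6,0.5,0],-0.11,6],[[-1.7,0.4,0],-0.111,7],[[-1.8,0.2,0],-0.111,8.5],[[-1.8,0,0],-0.111,8.5],[[-1.8,-0.2,0],-0.111,8.5],[[-1.8,-0.4,0],-0.111,8.5],[[-1.7,-0.6,0],-0.111,8.5],[[-1.6,-0.8,0],-0.111,8.5],[[-1.4,-0.9,0],-0.111,8.5],[[-1.2,-1.0,0],-0.111,8.5],[[-1.0,-1.0,0],-0.1,8.5],[[-0.7,-0.9,0],-0.1,8.5]]}}

```text
clock: 16.2
position: [0.5319, 0.3085, 0.2384]
ee_rot: [0.991, -0.132, 0.004, -0.007]
ft_force: [0.6, 1.0, 0.1]
grip_width: 0.998
```

```bash
python3 - <<'E'
from h import *
to(cw(-.092,.214,.2),-4.05)
E
```

```text
t 16.2 p [0.5319 0.3085 0.2384] q [ 0.9912 -0.1322  0.0039 -0.0069] f [0.6 1.  0.1] g 0.998
world d mm [  1.4  24.4 -38.4] tool cm [-0.53 -2.34  3.88] turn -0.195 toolz [ 0.009  0.013 -1.   ] shim-yaw 74.8
```

>>> {"method": "servo_tool", "body": {"deltas": [[[-0.3,-0.8,0.4],-0.08,8.5],[[-0.1,-0.8,0.8],-0.07,8.5],[[0,-0.5,1.0],-0.03,8.5],[[0,-0.2,0.8],-0.01,8.5],[[0,0,0.4],0,8.5],[[0,0,0],0,8.5],[[0,0,0],0,8.5]]}}

```text
clock: 16.78
position: [0.5284, 0.336, 0.1952]
ee_rot: [1.0, -0.028, 0.0, -0.004]
ft_force: [0.1, -0.1, -0.5]
grip_width: 0.995
```

```bash
python3 - <<'E'
from h import *
to(cw(-.092,.214,.1255),-4.05)
E
```

```text
t 16.7833 p [0.5284 0.336  0.1952] q [ 9.996e-01 -2.780e-02  3.000e-04 -4.300e-03] f [ 0.1 -0.1 -0.5] g 0.995
world d mm [  4.9  -3.1 -69.7] tool cm [0.51 0.34 6.97] turn 0.015 toolz [ 0.001  0.009 -1.   ] shim-yaw 86.82
```

>>> {"method": "servo_tool", "body": {"deltas": [[[0.3,0.2,0.8],0.01,8.5],[[0.2,0.1,1.6],0.005,8.5],[[0,0,1.8],0,8.5],[[0,0,1.3],0,8.5],[[0,0,0.8],0,8.5],[[0,0,0.2],0,8.5],[[0,0,0],0,8.5]]}}

```text
clock: 17.37
position: [0.537, 0.3298, 0.1287]
ee_rot: [0.999, -0.041, 0.003, -0.005]
ft_force: [-0.2, -0.2, -1.0]
grip_width: 0.996
```

```bash
python3 - <<'E'
from h import *
to(cw(-.092,.214,.1255),-4.05)
E
```

```text
t 17.3667 p [0.537  0.3298 0.1287] q [ 0.9991 -0.0413  0.0027 -0.0053] f [-0.2 -0.2 -1. ] g 0.996
world d mm [-3.7  3.1 -3.2] tool cm [-0.4  -0.28  0.32] turn -0.012 toolz [ 0.006  0.01  -1.   ] shim-yaw 85.26
```

>>> {"method": "servo_tool", "body": {"deltas": [[[-0.3,-0.2,0.1],-0.01,7],[[0,0,0],0,5],[[0,0,0],0,2.6],[[0,0,0],0,2.6],[[0,0,0],0,2.6],[[0,0,0],0,2.6],[[0,0,0],0,2.6]], "force": 50}}

```text
clock: 17.95
position: [0.5346, 0.333, 0.1308]
ee_rot: [0.999, -0.036, 0.004, -0.007]
ft_force: [0.3, -0.9, -2.3]
grip_width: 0.354
```

>>> {"method": "servo_tool", "body": {"deltas": [[[0,0.6,0],0,2.6],[[0,1.0,0],0,2.6],[[0,1.0,0],0,2.6],[[0,1.0,0],0,2.6],[[0,0.7,0],0,2.6],[[0,0.4,0],0,2.6]]}}

```text
clock: 18.45
position: [0.5312, 0.2863, 0.1307]
ee_rot: [0.999, -0.035, 0.005, -0.009]
ft_force: [0.9, 3.1, -2.0]
grip_width: 0.353
```

```bash
python3 - <<'E'
from h import *
to(cw(-.092,.138,.1255),-4.05)
E
```

```text
t 18.45 p [0.5312 0.2863 0.1307] q [ 0.9993 -0.0348  0.005  -0.0094] f [ 0.9  3.1 -2. ] g 0.353
world d mm [ -3.2 -29.1  -5.2] tool cm [-0.13  2.94  0.47] turn 0.001 toolz [ 0.011  0.018 -1.   ] shim-yaw 86.01
```

>>> {"method": "servo_tool", "body": {"deltas": [[[-0.05,0.8,0],0,2.6],[[-0.05,0.8,0],0,2.6],[[0,0.6,0],0,2.6],[[0,0.4,0],0,2.6],[[0,0.3,0],0,2.6]]}}

```text
clock: 18.87
position: [0.5291, 0.2581, 0.131]
ee_rot: [0.999, -0.034, 0.007, -0.013]
ft_force: [11.3, 25.5, -14.0]
grip_width: 0.357
```

>>> {"method": "servo_tool", "body": {"deltas": [[[0,0.3,0],0,2.6],[[0,0,0],0,2.6],[[0,0,0],0,8.5],[[0,0,0],0,8.5],[[0,0,0],0,8.5],[[0,0,-0.8],0,8.5],[[0,0,-2.0],0,8.5],[[0,-0.5,-2.5],0,8.5],[[0,-1,-2.5],0,8.5],[[0,-1,-2.0],0,8.5],[[0,-0.5,-1.0],0,8.5],[[0,0,0],0,8.5]]}}

```text
clock: 19.87
position: [0.5285, 0.2806, 0.247]
ee_rot: [0.999, -0.035, 0.007, -0.012]
ft_force: [0.5, -0.1, 0.5]
grip_width: 0.995
```

```bash
python3 chk.py s11; python3 pad.py s11; python3 - <<'E'
from h import *
p,d,c=load('s11');P=pts(d,c,np.ones(d.shape,bool));D=(P-CO)@CR
for f in('s3','s11'):
    p,d,c=load(f);v,u=np.nonzero(d>0);D=(pts(d,c,d>0)-CO)@CR
    k=(p.max(2)[v,u]<60)&(abs(D[:,0]+.088)<.03)&(D[:,1]>.11)&(D[:,1]<.25)&(D[:,2]>.125)&(D[:,2]<.165);print(f,'knob y',D[k][:,1].min(),D[k][:,1].max())
    print('bar end px',proj(c,[cw(-.092,-.03,.1515)]).round(0))
cv2.imwrite('pics/v11.png',cv2.resize(p[130:270,280:470],(800,590),interpolation=cv2.INTER_CUBIC))
E
```

```text
t 19.8667 p [0.5285 0.2806 0.247 ] q [ 0.9993 -0.0352  0.0066 -0.0124] f [ 0.5 -0.1  0.5] g 0.995
world d mm [  58.6 -166.   -87. ] tool cm [ 6.91 16.36  8.37] turn 1.565 toolz [ 0.014  0.024 -1.   ] shim-yaw 85.96
tip x est [0.0348 0.1615]
pad-ish 200 [0.1417 0.1558 0.1603]
0.06 44 141.3
0.07 59 140.3
0.08 65 138.9
0.09 62 138.3
0.1 65 136.9
0.11 28 136.1
0.12 0 
t 19.9167 p [0.5284 0.28   0.246 ] q [ 0.9993 -0.0353  0.0064 -0.0122] f [-0.6 -0.7 -0.3] g 0.996
s11 edge px 0.746 px per mm lift -0.19
s3 knob y 0.19717140523805368 0.22614508800223837
bar end px [[370. 187.]]
s11 knob y 0.12381038381042261 0.1500640027976093
bar end px [[370. 187.]]
```

View pics/v11.png

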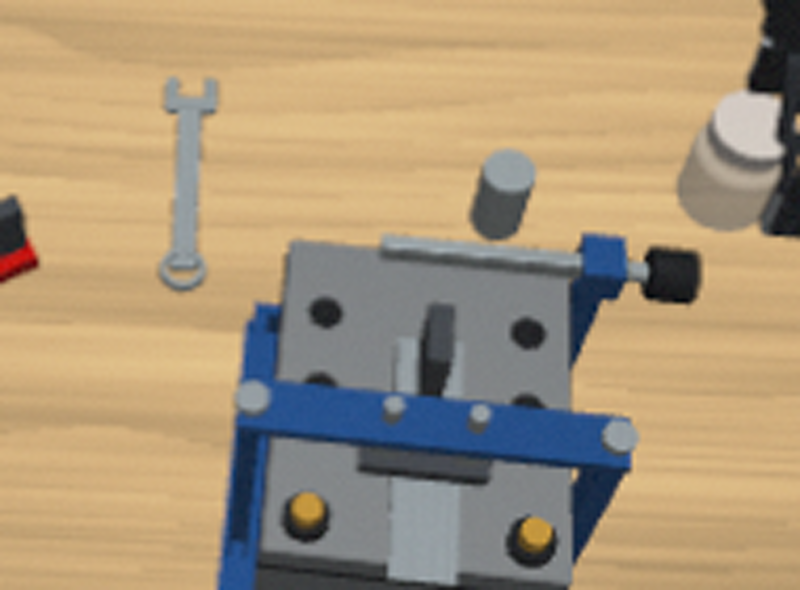

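The bar end at (385,243) maps to pixel (371,188), against (370,187) predicted for fully home. The knob is at y = 124 to 150 mm and the gripper is clear. Handing in.

```bash
python3 -c "
from h import *
print(order.hand_in())"
```

```text
the job is handed in; nothing more can be done
None
```

The shim is in under the pad, the gate is shut behind it, and the job is handed in at about 20 s on the robot's clock. The other loose things weren't handled; the last picture shows the wrench, socket and jar undisturbed.

- **Gate out:** I pulled the knob until it hit its stop (force jumped to 38 N after about 73 mm of travel).
- **Shim in:** I used the larger grey finned shim and slid it along the battery top until it dragged at roughly 15–18 N, then let go.
- **Gate home:** I pushed the knob in until it stopped (25 N, about 75 mm of travel). In the last picture the bar end is about 1 px from where fully home should be.

**Pad lift:** the measurements disagree a little. While I still held the shim, the pad's edge gave 1.85 mm and depth about 2.3 mm. After release they gave 1.4 mm and about 1.6 mm, and the edge reading did not change after the gate closed. That is inside the 1–3 mm range but near its low end.

**First knob grasp:** it landed about 15 mm off-centre, towards the outer end of the knob, but it held for the pull.

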